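# Pack two patients' plaster casts head to tail in the dispatch tray

## Task

Pack the four trimmed full-arch plaster casts in the low grey tray, teeth up, flat on its floor, in one row along its length, each turned end for end against its neighbour (wide heel beside narrow front) and square to the tray, so that all four fit. Keep each patient's upper and lower together: the two large casts at the end where the white case slip lies, the two small ones at the other end (in a pair either may come first). Set each cast down rather than drop it (plaster chips), and leave the half-arch cast, the model on the round plate and the two jars where they are.

Things in the scene. Friction and masses are not known exactly. Their poses are not given: they have to be found in the camera images.
- large_upper: Large (adult) upper cast, ivory plaster, loose, teeth up. Base 32 mm high, a wedge in plan: heel 68 mm wide (corners cut 5 mm), front 36 mm wide, parallel, 56 mm apart; teeth inside this outline, top 47 mm up. Palate fills the arch. Origin: middle of the heel's lower edge; x axis points out of the heel: front at x = -56, middle at x = -28 mm. Grip the base across heel and front.
- large_lower: Large (adult) lower cast, ivory plaster, loose, teeth up. Base 32 mm high, a wedge in plan: heel 68 mm wide (corners cut 5 mm), front 36 mm wide, parallel, 56 mm apart; teeth inside this outline, top 47 mm up. Inside of arch open, flat. Origin: middle of the heel's lower edge; x axis points out of the heel: front at x = -56, middle at x = -28 mm. Grip the base across heel and front.
- small_upper: Small (child) upper cast, ivory plaster, loose, teeth up. Base 28 mm high, a wedge in plan: heel 54 mm wide (corners cut 5 mm), front 28 mm wide, parallel, 46 mm apart; teeth inside this outline, top 40 mm up. Palate fills the arch. Origin: middle of the heel's lower edge; x axis points out of the heel: front at x = -46, middle at x = -23 mm. Grip the base across heel and front.
- small_lower: Small (child) lower cast, ivory plaster, loose, teeth up. Base 28 mm high, a wedge in plan: heel 54 mm wide (corners cut 5 mm), front 28 mm wide, parallel, 46 mm apart; teeth inside this outline, top 40 mm up. Inside of arch open, flat. Origin: middle of the heel's lower edge; x axis points out of the heel: front at x = -46, middle at x = -23 mm. Grip the base across heel and front.
- tray: Low grey plastic tray, fixed. 238 mm long (y axis) by 80 mm wide (x axis), inside 230 by 72 mm; floor 3 mm thick; walls 4 mm thick, top 11 mm above the bench: fingers pass above them. Origin: centre of the underside. Four casts in a row with heels on alternate long sides need about 201 mm (pitches 52 large-large, 47 large-small, 41 small-small); all one way round 244 mm, too long.
- case_slip: Flat black holder with a white paper case slip, 62 by 38 mm, 7 mm high, fixed against one short end of the tray (either end, 138 mm from the tray's origin along its y axis). Origin: centre of the underside. The tray's other end has a plain grey pull tab.
- half_cast: Half-arch ivory cast, loose, about 52 by 29 mm and 35 mm high, one short row of teeth; not to be packed. Origin: about the centre of the underside.
- round_model: Full-arch model with pink gum on a white puck and round black plate, loose, 70 mm across, 41 mm high; not to be packed. Origin: centre of the underside.
- jar_big: White powder jar, loose, 44 mm across, 42 mm high. Origin: centre of the underside.
- jar_small: White powder jar, loose, 29 mm across, 30 mm high. Origin: centre of the underside.
There are look-alikes about, which are no part of the job. What is shaped like the small_lower but green, purple or yellow is not meant.

How it is judged (in metres and radians):
At the end, for the whole second after the job is handed in: All four casts flat on the tray floor (underside under 8 mm above the bench, tilt under 0.08 rad), square to it within 0.2 rad, heels on alternate long sides; the large ones first and second from the case slip, the small ones third and fourth; released and at rest (horizontal distance between each of large_upper, large_lower and case_slip below 0.15 m and horizontal distance between each of small_upper, small_lower and case_slip above 0.15 m and ((x of large_upper in the frame of tray above 0.006 m and x of large_lower in the frame of tray below -0.006 m) or (x of large_lower in the frame of tray above 0.006 m and x of large_upper in the frame of tray below -0.006 m)) and ((x of small_upper in the frame of tray above 0.006 m and x of small_lower in the frame of tray below -0.006 m) or (x of small_lower in the frame of tray above 0.006 m and x of small_upper in the frame of tray below -0.006 m)) and ((horizontal distance between large_upper and case_slip above 0.101 m and horizontal distance between small_upper and case_slip below 0.193 m and ((x of large_upper in the frame of tray above 0.006 m and x of small_upper in the frame of tray below -0.006 m) or (x of small_upper in the frame of tray above 0.006 m and x of large_upper in the frame of tray below -0.006 m))) or (horizontal distance between large_upper and case_slip above 0.101 m and horizontal distance between small_lower and case_slip below 0.193 m and ((x of large_upper in the frame of tray above 0.006 m and x of small_lower in the frame of tray below -0.006 m) or (x of small_lower in the frame of tray above 0.006 m and x of large_upper in the frame of tray below -0.006 m))) or (horizontal distance between large_lower and case_slip above 0.101 m and horizontal distance between small_upper and case_slip below 0.193 m and ((x of large_lower in the frame of tray above 0.006 m and x of small_upper in the frame of tray below -0.006 m) or (x of small_upper in the frame of tray above 0.006 m and x of large_lower in the frame of tray below -0.006 m))) or (horizontal distance between large_lower and case_slip above 0.101 m and horizontal distance between small_lower and case_slip below 0.193 m and ((x of large_lower in the frame of tray above 0.006 m and x of small_lower in the frame of tray below -0.006 m) or (x of small_lower in the frame of tray above 0.006 m and x of large_lower in the frame of tray below -0.006 m)))) and x of large_upper in the frame of tray between -0.039 and 0.039 m and y of large_upper in the frame of tray between -0.1 and 0.1 m and height (world z) of each of large_upper, large_lower, small_upper, small_lower below 0.008 m and angle between each of large_upper, large_lower, small_upper, small_lower's own z axis and vertical below 0.08 rad and angle between the x axis of each of large_upper, large_lower, small_upper, small_lower and the x axis of tray, either way round below 0.2 rad and linear speed of each of large_upper, large_lower, small_upper, small_lower below 0.01 m/s and angular speed of each of large_upper, large_lower, small_upper, small_lower below 0.1 rad/s and x of large_lower in the frame of tray between -0.039 and 0.039 m and y of large_lower in the frame of tray between -0.1 and 0.1 m and x of small_upper in the frame of tray between -0.039 and 0.039 m and y of small_upper in the frame of tray between -0.1 and 0.1 m and x of small_lower in the frame of tray between -0.039 and 0.039 m and y of small_lower in the frame of tray between -0.1 and 0.1 m); the robot touches nothing.
It fails at once if a cast is dropped: it falls free of the fingers ((linear speed of large_upper above 0.7 m/s and contact force between large_upper and the fingers below 0.05 N) or (linear speed of large_lower above 0.7 m/s and contact force between large_lower and the fingers below 0.05 N) or (linear speed of small_upper above 0.7 m/s and contact force between small_upper and the fingers below 0.05 N) or (linear speed of small_lower above 0.7 m/s and contact force between small_lower and the fingers below 0.05 N)).
It fails at once if the half-arch cast, the round model or a jar is moved by more than 30 mm (distance of any of half_cast, round_model, jar_big, jar_small from where it was at the start of the episode above 0.03 m).
It also fails if it takes over 90 s, if anything falls off the work surface, if the arm or the gripper's body presses on something with over 40 N, if the wrist force passes 120 N, or if a joint passes its speed limit or range.

## Robot

A 7-joint arm with a two-finger parallel gripper is mounted at the origin on the work surface. World frame = base frame: x ahead of the robot, y to its left, z up, the work surface at z = 0. Lengths are in mm, angles in rad, forces in N, time in s.
With the tool pointing down it reaches from about 400 to 875 mm from the base axis. Payload 4.4 kg.
Tool frame: the origin (TCP) lies midway between the tips of the shut fingers; the grasp point (between the pads) lies ctrl.grip_depth behind it (ctrl.grip_depth is the distance from the TCP to the grasp point, in mm); z points along the fingers, y is the line along which they close (so a half turn about z gives the same grasp; the last joint's range is limited). The gripper opens to 85 mm and grips with 20 to 120 N. Pads are 22 mm wide; open, the fingers measure 114 mm over their backs; the gripper's body (76 mm by 85 mm) begins 54 mm behind the grasp point. The pads swing forward as they close: fully open they stand 13 mm farther back than shut.
Start: joints at [1.156, 0.628, 0.038, 1.517, -0.027, 0.996, -0.02], TCP at [222.18, -610.864, 199.913] pointing down, gripper open.
Joint ranges: [-3.06, 3.06], [-0.37, 2.12], [-1.25, 1.32], [0.18, 2.47], [-1.1, 4.24], [0.23, 1.98], [-2.94, 2.94]. Speed limits (rad/s): [2.57, 2.57, 3.14, 3.14, 3.14, 3.14, 3.14].

## Interface

Orientations are given as [roll, pitch, yaw] about the fixed x, y, z axes, in that order (R = Rz(yaw) Ry(pitch) Rx(roll)).
In Python, from cell import ctrl gives the robot as it stands.
- The arm moves only by the tool carry_out, never from a script. Its argument "deltas" is one flat list of numbers, 7 for each row, row after row: the turn, a rotation vector about the tool's x, y, z in degrees, then the shift along the tool's x, y, z in m, then the closure, from -1 (fully open) to 1 (shut). In form: [wx, wy, wz, dx, dy, dz, claw, wx, wy, wz, dx, dy, dz, claw, ...]. A call has 1 to 12 rows; each row shifts and turns the commanded pose from where the row before left it, along the tool's axes as they then stand; what a row does not reach is not made up. A row lasts 1/8 s, in which the tool goes at most 62.5 mm and 10.7 degrees, less where a joint would pass 70% of its speed; a pose out of reach is approached as far as the arm can. A call with a gripper value outside its range is refused whole. The fingers move at their own pace and stop on an object; the grip force is fixed at half the most. Time passes only in rows, so rows that do not move let the fingers close. It gives the time, the measured TCP pose, the force, the opening and the grip force at its end, in the units of the state.
- ctrl.read_state(): the state, without advancing time (a new reading comes with each control period).
- ctrl.get_image(name): name is "scene" or "top" or "wrist"; returns the picture (420x560x3 uint8, red, green, blue); there is no depth.
- ctrl.calibration(name): a dict with "mtx" (3x3 intrinsics, pixels), "R" (3x3) and "t" (3): a world point X has camera coordinates R X + t. Camera axes: x right, y down, z forward; pixel columns grow to the right and rows downward; lengths in mm; the calibration is good to about 2 mm. A picture is of the moment at which its call begins: read the wrist's pose just before it. calibration takes no time and is no camera call; for the wrist camera it gives the pose at the moment of the call.
- ctrl.finish_job(): hands the job in; it is judged then, once.
The state is a dict: "clock": time; "qpos": joint angles; "qd": joint speeds; "tau": joint torques, N m; "eef_pos": TCP position; "tool_rot": TCP orientation; "force": force on the tool from outside, world axes, zero at the start; "torque": the same for the moment, N m; "width": finger opening in mm; "gripper_force": force on a finger pad.
Only numpy, scipy, OpenCV 4.12 (cv2) and the standard library are available. Lean on these libraries where they do the work, as an engineer would, in place of code of your own. Each camera call takes 0.05 s, during which the arm holds its last target. There are 200 camera calls.

## Working session

There is one attempt and no reset: what is moved stays moved. The work goes in short steps, Python scripts to look and compute and a tool call to move; the robot and the scene stay as the last step left them, time stands still between calls to the robot, and variables do not carry over. Pictures are saved under pics/ and viewed, at most 15 in all, crops included, and the job is handed in when it is done.

Besides the shell and the picture viewer there is one more tool, called after "Call:" in YAML: its name, and indented under it one key for each argument. carry_out: Moves the arm, as the interface text tells. Its arguments: {"type":"object","properties":{"deltas":{"type":"array"}},"required":["deltas"]}

```bash
ls; mkdir -p pics
python3 - <<'E'
from cell import ctrl
import cv2,numpy as np
print(ctrl.grip_depth); s=ctrl.read_state(); print(s)
for n in ["scene","top"]:
    im=ctrl.get_image(n); cv2.imwrite(f"pics/{n}0.png",im[:,:,::-1])
    c=ctrl.calibration(n); print(n,c['mtx'].tolist(),(-c['R'].T@c['t']).tolist(),c['R'].round(3).tolist())
E
```

```text
pics
18.700000000000003
{'clock': 0.0, 'qpos': array([ 1.1562052 ,  0.62935154,  0.03843987,  1.51839643, -0.02700354,
        0.99632634, -0.01998915]), 'qd': array([ 1.41993020e-03,  7.73720452e-04, -1.34677620e-03, -3.17024434e-04,
       -5.66224126e-06, -1.68023804e-03, -5.66619067e-04]), 'tau': array([ 3.52664674e-04, -5.63408983e+01,  1.22640196e+00, -1.93445402e+01,
        1.09668795e-02,  1.04856893e-02, -2.88326461e-06]), 'eef_pos': array([ 221.92919125, -610.18083307,  198.97654006]), 'tool_rot': array([-3.13962907e+00,  2.28474564e-05,  3.48801106e-01]), 'force': array([-0.43141515, -0.18781143,  0.41695723]), 'torque': array([-0.01007211, -0.00818509,  0.01744167]), 'gripper_force': 0.0, 'width': 85.35009061969592}
scene [[538.2573840157253, 0.0, 282.9555746473303], [0.0, 538.2573840157253, 208.31886448399072], [0.0, 0.0, 1.0]] [1122.3964892450163, 739.2455298275337, 851.1148129870364] [[-0.726, 0.687, -0.015], [0.466, 0.476, -0.746], [-0.506, -0.548, -0.666]]
top [[473.22992306227354, 0.0, 278.0143351613326], [0.0, 473.22992306227354, 211.78312622675017], [0.0, 0.0, 1.0]] [269.8186592198804, 59.261112641478086, 1176.7201073604374] [[-0.04, -0.999, -0.003], [-0.977, 0.04, -0.207], [0.207, -0.006, -0.978]]
```

View pics/top0.png

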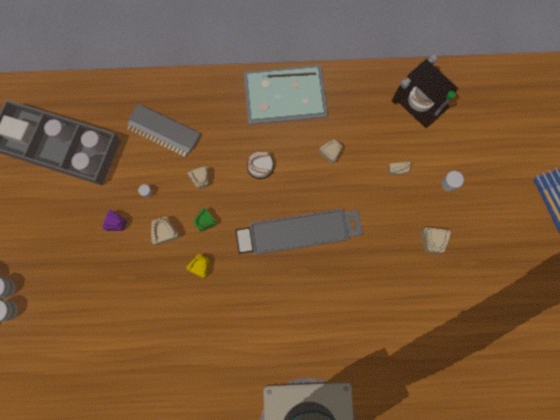

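View pics/scene0.png

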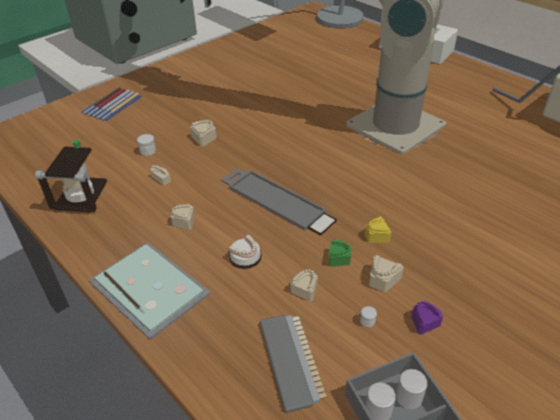

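The top view shows the slip at (245,240), the tray at (300,232) and the tab on the right. The full-arch candidates are at (200,177), (163,231), (332,150) and (436,240); the half cast is at (400,168), the round model at (260,165) and the jars at (145,190) and (453,180).

```bash
cat > h.py <<'E'
import cv2,numpy as np
from cell import ctrl
def ray(cal,uv,z):
    d=cal['R'].T@np.linalg.solve(cal['mtx'],np.array([uv[0],uv[1],1.])); C=-cal['R'].T@cal['t']
    return (C+d*(z-C[2])/d[2])[:2]
def proj(cal,X):
    p=cal['mtx']@(cal['R']@np.array(X,float)+cal['t']); return p[:2]/p[2]
E
python3 - <<'E'
from h import *
c=ctrl.calibration("top");s=ctrl.calibration("scene")
im=cv2.imread("pics/top0.png");si=cv2.imread("pics/scene0.png")
rows=[[],[]]
for uv in [(200,177),(163,231),(332,150),(436,240)]:
    p=ray(c,uv,25);q=proj(s,[*p,20]);print(uv,p.round(),q.round())
    for r,i,(u,v) in((0,im,uv),(1,si,q)):
        u,v=int(u),int(v);rows[r].append(cv2.resize(i[v-20:v+20,u-20:u+20],(200,200),interpolation=cv2.INTER_CUBIC))
cv2.imwrite("pics/mont.png",np.vstack([np.hstack(r) for r in rows]))
# tray: slip white, tray corners
for n,uv,z in [("slip",(245,240),7),("tab",(354,224),5),("half",(400,168),30),("round",(260,165),30),("jb",(454,180),42),("js",(145,190),30)]:print(n,ray(c,uv,z).round())
hsv=cv2.cvtColor(im,cv2.COLOR_BGR2HSV)
m=((hsv[...,1]<70)&(hsv[...,2]>60)).astype(np.uint8)
m=cv2.morphologyEx(m,cv2.MORPH_OPEN,np.ones((3,3)))
cs,_=cv2.findContours(m,cv2.RETR_EXTERNAL,cv2.CHAIN_APPROX_SIMPLE)
for k in cs:
    a=cv2.contourArea(k)
    if 100<a<8000:
        r=cv2.minAreaRect(k); print(a,r)
        if 1500<a: print([ray(c,p,11).round().tolist() for p in cv2.boxPoints(r)])
E
```

```text
(200, 177) [612. 246.] [305. 281.]
(163, 231) [477. 338.] [383. 271.]
(332, 150) [670. -92.] [183. 214.]
(436, 240) [ 427. -332.] [204. 131.]
slip [449. 138.]
tab [ 479. -137.]
half [ 613. -260.]
round [635.  93.]
jb [ 573. -387.]
js [582. 383.]
2558.5 ((307.0, 398.5), (41.0, 92.0), 90.0)
[[120.0, 108.0], [112.0, -107.0], [22.0, -101.0], [31.0, 111.0]]
258.0 ((8.0, 310.0), (20.0, 16.0), 90.0)
210.0 ((6.5, 287.5), (19.0, 13.0), 90.0)
185.0 ((436.5, 238.5), (17.0, 17.0), 90.0)
142.5 ((165.0, 232.0), (16.0, 14.0), 90.0)
3520.0 ((298.5941162109375, 231.23521423339844), (31.58384132385254, 124.30316925048828), 81.06940460205078)
[[487.0, 162.0], [523.0, -149.0], [444.0, -155.0], [408.0, 152.0]]
112.5 ((144.0, 190.0), (12.0, 12.0), 90.0)
299.0 ((452.50006103515625, 181.00003051757812), (17.677669525146484, 21.920310974121094), 45.0)
370.5 ((260.0, 164.5), (25.0, 24.0), 90.0)
1559.5 ((162.8000030517578, 129.90000915527344), (70.21253204345703, 26.832815170288086), 26.56505012512207)
[[762.0, 443.0], [828.0, 413.0], [733.0, 247.0], [669.0, 278.0]]
5422.5 ((52.71916961669922, 141.2117462158203), (113.79782104492188, 52.851253509521484), 17.447189331054688)
[[712.0, 791.0], [852.0, 761.0], [744.0, 470.0], [609.0, 506.0]]
304.0 ((418.2500305175781, 100.75000762939453), (26.870054244995117, 19.091880798339844), 45.0)
3992.0 ((284.9797668457031, 94.28764343261719), (52.619049072265625, 79.07078552246094), 84.5596694946289)
[[905.0, 131.0], [918.0, -82.0], [767.0, -86.0], [754.0, 121.0]]
```

View pics/mont.png

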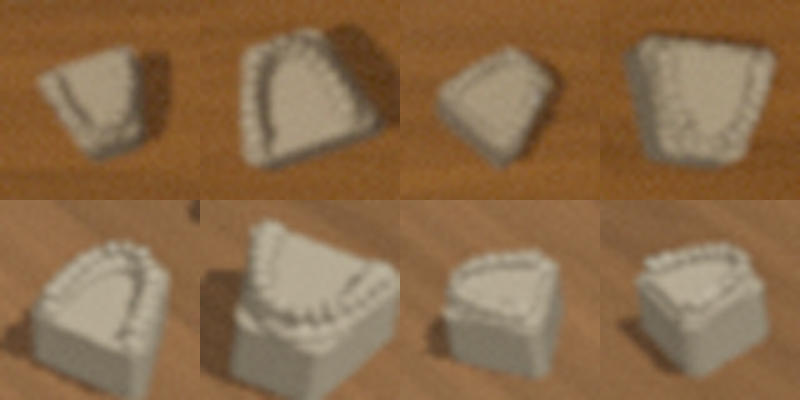

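The montage shows: col 1 small, col 2 large with its heel towards the robot, col 3 small, col 4 large with its heel away from the robot. The next step is finding the wrist camera's offset and printing the move distances.

```bash
cat >> h.py <<'E'
from scipy.spatial.transform import Rotation as Ro
def go(x,y,z,yaw=None,frm=None):
    """print turn (deg about tool z) and shift in tool axes before and after the turn"""
    s=ctrl.read_state(); p=np.array(s['eef_pos']); a=s['tool_rot'][2]
    if frm is not None: p,a=np.array(frm[:3]),frm[3]
    yaw=a if yaw is None else yaw
    d=np.array([x,y,z])-p
    t=-np.degrees((yaw-a+np.pi)%(2*np.pi)-np.pi)   # tool z points down
    f=lambda a:(np.array([np.cos(a)*d[0]+np.sin(a)*d[1],np.sin(a)*d[0]-np.cos(a)*d[1],-d[2]])/1000).round(4)
    print("turn",t.round(1),"before",f(a),"after",f(yaw))
E
python3 - <<'E'
from h import *
w=ctrl.calibration("wrist");s=ctrl.read_state()
C=-w['R'].T@w['t'];R=Ro.from_euler('xyz',s['tool_rot']).as_matrix()
print("cam in tool",R.T@(C-s['eef_pos']),"\n",(w['R']@R).round(3),w['mtx'].round().tolist(),"centre sees",ray(w,(280,210),20))
go(427,-332,380,0)
E
```

```text
cam in tool [ 6.83186120e+01  1.20930238e-01 -1.74463317e+02] 
 [[ 0.     1.     0.   ]
 [-0.965  0.    -0.263]
 [-0.263 -0.     0.965]] [[350.0, 0.0, 284.0], [0.0, 350.0, 210.0], [0.0, 0.0, 1.0]] centre sees [ 194.1215307  -615.49450633]
turn 20.0 before [ 0.2878 -0.1914 -0.1809] after [ 0.205  -0.2783 -0.1809]
```

Call:
carry_out:
  deltas: [0,0,0,0.052,-0.034,0,-1,0,0,0,0.052,-0.034,0,-1,0,0,0,0.052,-0.034,0,-1,0,0,0,0.052,-0.034,0,-1,0,0,0,0.052,-0.034,0,-1,0,0,-10,0,0,0,-1,0,0,-10,0,0,0,-1,0,0,-10,0,0,0,-1,0,0,-10,0,0,0,-1,0,0,-10,0,0,0,-1,0,0,-10,0,0,0,-1,0,0,-10,0,0,0,-1]

```text
clock: 1.6
eef_pos: [408.1, -362.0, 199.5]
tool_rot: [-3.141, -0.001, 1.576]
force: [0.1, -0.2, 0.4]
width: 85.5
gripper_force: 0.0
```

Run:
```python
from h import *
s=ctrl.read_state();print(s['eef_pos'],s['tool_rot'],s['qpos'])
w=ctrl.calibration("wrist");im=ctrl.get_image("wrist")[:,:,::-1];cv2.imwrite("pics/w1.png",im);np.savez("pics/w1.npz",**w)
print(proj(w,[427,-332,30]))
go(427,-332,200)
```

```text
[ 408.09171564 -362.04984654  199.5417393 ] [-3.14091407e+00 -5.72447081e-04  1.57619064e+00] [ 0.88212522  0.49269792 -0.30696734  1.80470942  0.18744936  0.87347597
  0.49384048]
[302.17145994 154.21630042]
turn -0.0 before [ 0.0299  0.0193 -0.0005] after [ 0.0299  0.0193 -0.0005]
```

View pics/w1.png

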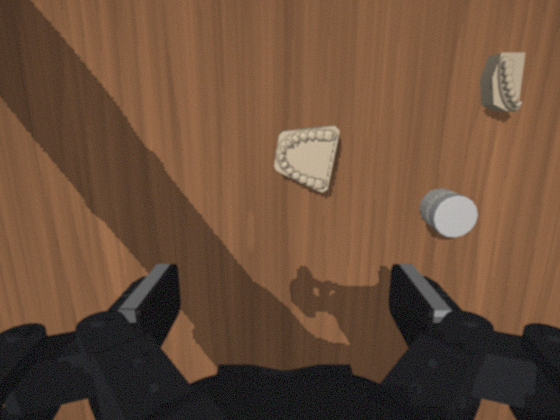

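The wrist view shows the large cast at about (308,158), heel to the right, with the half cast at (508,80) and the big jar at (450,212).

```bash
cat >> h.py <<'E'
def casts(im,w,h,L,near=None):
    hsv=cv2.cvtColor(im,cv2.COLOR_BGR2HSV)
    m=((hsv[...,1]<115)&(hsv[...,2]>75)).astype(np.uint8)
    m=cv2.morphologyEx(m,cv2.MORPH_OPEN,np.ones((3,3)))
    out=[]
    for k in cv2.findContours(m,cv2.RETR_EXTERNAL,cv2.CHAIN_APPROX_NONE)[0]:
        if cv2.contourArea(k)<500: continue
        P=np.array([ray(w,p[0]+0.,h) for p in cv2.convexHull(k)],np.float32)
        c=P.mean(0)
        if near is not None and np.hypot(*(c-near))>60: continue
        Q=cv2.approxPolyDP(P.reshape(-1,1,2),2.5,True)[:,0]
        E=np.roll(Q,-1,0)-Q; M=(np.roll(Q,-1,0)+Q)/2; l=np.hypot(*E.T); best=None
        for i in range(len(Q)):
            for j in range(len(Q)):
                if l[i]>l[j]>0.25*L and l[i]>.6*L:
                    u=E[i]/l[i]*l[i]-E[j]/l[j]*l[j]; u/=np.hypot(*u); n=np.array([-u[1],u[0]])
                    par=np.degrees(np.arccos(min(1,-(E[i]@E[j])/l[i]/l[j])))
                    sep=(M[i]-M[j])@n
                    if sep<0:n=-n;sep=-sep
                    sc=par/5+abs(sep-L)/3
                    if best is None or sc<best[0]:
                        lat=((P@u).max()+(P@u).min())/2; mid=((M[i]+M[j])@n)/2
                        best=(sc,dict(mid=(u*lat+n*mid).round(1),headdeg=np.degrees(np.arctan2(n[1],n[0])).round(1),par=par.round(1),sep=sep.round(1),li=l[i].round(1),lj=l[j].round(1),width=np.ptp(P@u).round(1)))
        if best: out.append(best[1]); print(best[1])
    return out
E
python3 - <<'E'
from h import *
w=dict(np.load("pics/w1.npz"));im=cv2.imread("pics/w1.png")
o=casts(im,w,32,56)
E
```

```text
{'mid': array([ 562.1, -476.4], dtype=float32), 'headdeg': np.float32(-143.9), 'par': np.float32(9.0), 'sep': np.float32(15.6), 'li': np.float32(81.4), 'lj': np.float32(70.2), 'width': np.float32(84.4)}
{'mid': array([ 258.8, -478.5], dtype=float32), 'headdeg': np.float32(-35.3), 'par': np.float32(8.9), 'sep': np.float32(15.8), 'li': np.float32(81.5), 'lj': np.float32(68.3), 'width': np.float32(85.2)}
{'mid': array([ 429.3, -334.5], dtype=float32), 'headdeg': np.float32(-6.6), 'par': np.float32(2.1), 'sep': np.float32(57.1), 'li': np.float32(56.7), 'lj': np.float32(31.9), 'width': np.float32(67.0)}
{'mid': array([ 609.4, -265.5], dtype=float32), 'headdeg': np.float32(7.8), 'par': np.float32(7.8), 'sep': np.float32(37.6), 'li': np.float32(48.6), 'lj': np.float32(25.2), 'width': np.float32(54.1)}
```

Run:
```python
from h import *
go(429.3,-334.5,10,np.radians(83.4))
```

```text
turn 7.2 before [0.0274 0.0215 0.1895] after [0.0299 0.0179 0.1895]
```

Call:
carry_out:
  deltas: [0,0,7.2,0,0,0,-1,0,0,0,0.0299,0.0179,0.04,-1,0,0,0,0,0,0.05,-1,0,0,0,0,0,0.045,-1,0,0,0,0,0,0.035,-1,0,0,0,0,0,0.0195,-1,0,0,0,0,0,0,-1,0,0,0,0,0,0,1,0,0,0,0,0,0,1,0,0,0,0,0,0,1,0,0,0,0,0,0,1]

```text
clock: 3.02
eef_pos: [417.6, -333.6, 12.4]
tool_rot: [-3.119, -0.001, 1.441]
force: [-29.9, 5.7, 45.5]
width: 12.0
gripper_force: 23.2
```

Run:
```python
from h import *
s=ctrl.read_state();print(s['eef_pos'],s['tool_rot'],s['force'],s['width'])
a=ctrl.get_image("wrist")[:,:,::-1];b=ctrl.get_image("scene")[:,:,::-1]
cv2.imwrite("pics/v2.png",np.hstack([a[:, 80:480],cv2.resize(b[60:260,100:300],(400,420))]))
```

```text
[ 417.59733712 -333.64319105   12.44976724] [-3.11924338e+00 -1.02003355e-03  1.44141592e+00] [-29.91044953   5.71273754  45.45397529] 12.009716772517244
```

View pics/v2.png

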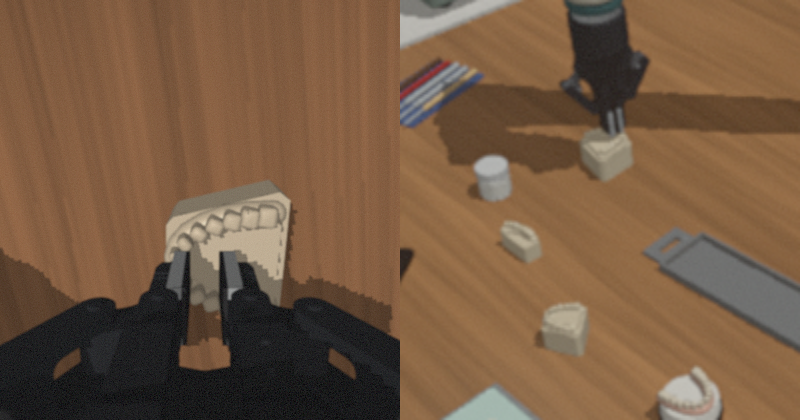

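Run:
```python
from h import *
w=ctrl.calibration("wrist");sc=ctrl.calibration("scene")
for z in (12,32,47): print(z,proj(w,[417.6,-333.6,z]).round(),proj(sc,[417.6,-333.6,z]).round(1))
b=ctrl.get_image("scene")[:,:,::-1];a=ctrl.get_image("wrist")[:,:,::-1]
cv2.imwrite("pics/v3.png",np.hstack([cv2.resize(a[170:320,200:400],(400,300)),cv2.resize(b[90:165,160:260],(400,300),interpolation=cv2.INTER_CUBIC)]))
s=cv2.cvtColor(a,cv2.COLOR_BGR2HSV)
casts(a,w,32,56)
```

```text
12 [289. 245.] [206.6 132. ]
32 [288. 260.] [205.8 125.9]
47 [287. 274.] [205.2 121.3]
{'mid': array([ 433.8, -326.9], dtype=float32), 'headdeg': np.float32(-13.1), 'par': np.float32(12.3), 'sep': np.float32(55.1), 'li': np.float32(49.1), 'lj': np.float32(25.2), 'width': np.float32(64.4)}
```

View pics/v3.png

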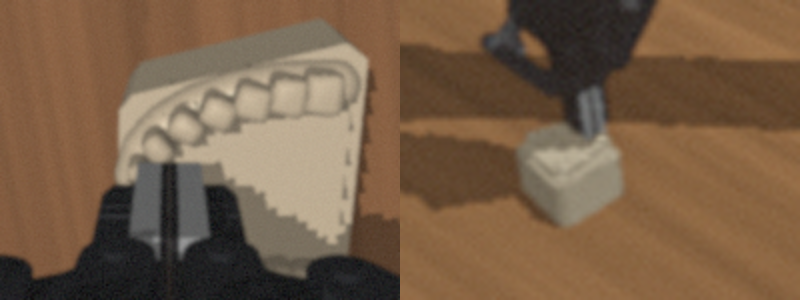

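Both views show the fingers shut on top of the cast, and the cast is upright. It looks as if the tips sit well above the reported TCP. I'll lift clear and check that in free air.

Call:
carry_out:
  deltas: [0,0,0,0,0,-0.02,1,0,0,0,0,0,-0.04,1,0,0,0,0,0,-0.05,1,0,0,0,0,0,0,1]

```text
clock: 3.72
eef_pos: [432.7, -336.7, 124.6]
tool_rot: [3.134, 0.004, 1.444]
force: [-0.8, 0.0, -0.1]
width: 0.0
gripper_force: 0.0
```

Run:
```python
from h import *
s=ctrl.read_state();p=s['eef_pos'];print(p,s['tool_rot'],s['force'],s['width'])
w=ctrl.calibration("wrist");sc=ctrl.calibration("scene")
b=ctrl.get_image("scene")[:,:,::-1].copy();a=ctrl.get_image("wrist")[:,:,::-1].copy()
cv2.imwrite("pics/w4.png",a);np.savez("pics/w4.npz",**w)
casts(a,w,32,56,near=(430,-330))
for dz,col in((0,(0,0,255)),(20,(0,255,0))):
    q=proj(sc,p+[0,0,dz]);print(dz,q,proj(w,p+[0,0,dz]),proj(w,p+[0,11,dz]))
    b[int(q[1]),int(q[0])]=col
    q=proj(w,p+[0,0,dz]);cv2.circle(a,(int(q[0]),int(q[1])),1,col,-1)
cv2.imwrite("pics/v4.png",np.hstack([cv2.resize(a[100:330,130:430],(400,307)),cv2.resize(b[80:157,160:260],(400,307),interpolation=cv2.INTER_NEAREST)]))
```

```text
[ 432.65214934 -336.68916845  124.63158031] [3.13369164 0.00427253 1.4443039 ] [-0.78792532  0.01639553 -0.07643518] 0.04830120750830813
{'mid': array([ 435. , -333.3], dtype=float32), 'headdeg': np.float32(-9.7), 'par': np.float32(1.2), 'sep': np.float32(57.3), 'li': np.float32(61.7), 'lj': np.float32(30.7), 'width': np.float32(69.4)}
0 [196.65511532  97.99066704] [281.21967414 245.98594265] [278.52383905 226.44441867]
20 [195.72640775  91.2508491 ] [281.19878477 261.34588391] [278.18539032 239.77964635]
```

View pics/v4.png

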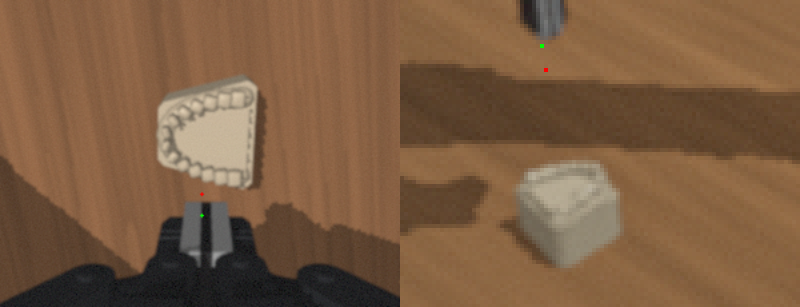

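In free air the scene view puts the shut tips about 20 mm above the reported eef_pos. This agrees with the contact reading: cast top at 32 mm, eef z at 12. I'll allow for that offset when regrasping.

Run:
```python
from h import *
go(435,-333.3,-9,np.radians(80.3))
```

```text
turn 2.5 before [0.0024 0.0048 0.1301] after [0.0027 0.0047 0.1301]
```

Call:
carry_out:
  deltas: [0,0,2.5,0.0025,0.0047,0,-1,0,0,0,0,0,0,-1,0,0,0,0,0,0,-1,0,0,0,0,0,0.04,-1,0,0,0,0,0,0.04,-1,0,0,0,0,0,0.03,-1,0,0,0,0,0,0.02,-1,0,0,0,0,0,0,-1]

```text
clock: 4.82
eef_pos: [433.4, -332.1, -11.3]
tool_rot: [-3.138, -0.002, 1.402]
force: [-0.3, 0.2, -0.1]
width: 85.1
gripper_force: 0.0
```

Call:
carry_out:
  deltas: [0,0,0,0,0,0,1,0,0,0,0,0,0,1,0,0,0,0,0,0,1,0,0,0,0,0,0,1]

```text
clock: 5.32
eef_pos: [435.0, -333.3, -8.2]
tool_rot: [3.141, 0.001, 1.401]
force: [-2.4, 0.5, 6.2]
width: 53.7
gripper_force: 63.8
```

Run:
```python
from h import *
go(460,0,150,np.radians(96.2))
```

```text
turn -15.9 before [ 0.3328 -0.0317 -0.1582] after [ 0.3287  0.0608 -0.1582]
```

Call:
carry_out:
  deltas: [0,0,0,0,0,-0.02,1,0,0,0,0,0,-0.05,1,0,0,0,0,0,-0.05,1,0,0,0,0,0,-0.038,1,0,0,-8,0,0,0,1,0,0,-7.9,0,0,0,1]

```text
clock: 6.08
eef_pos: [435.0, -333.2, 149.7]
tool_rot: [3.14, 0.002, 1.683]
force: [-0.8, 0.7, -2.8]
width: 53.9
gripper_force: 64.3
```

Call:
carry_out:
  deltas: [0,0,0,0.047,0.0087,0,1,0,0,0,0.047,0.0087,0,1,0,0,0,0.047,0.0087,0,1,0,0,0,0.047,0.0087,0,1,0,0,0,0.047,0.0087,0,1,0,0,0,0.047,0.0087,0,1,0,0,0,0.047,0.0087,0,1,0,0,0,0,0,0,1]

```text
clock: 7.08
eef_pos: [460.6, 5.4, 149.3]
tool_rot: [3.139, -0.002, 1.687]
force: [0.1, -0.3, -2.4]
width: 53.8
gripper_force: 64.3
```

Run:
```python
from h import *
w=ctrl.calibration("wrist");s=ctrl.read_state();a=ctrl.get_image("wrist")[:,:,::-1]
print(s['eef_pos'],s['tool_rot'],s['width'])
cv2.imwrite("pics/w5.png",a);np.savez("pics/w5.npz",**w)
```

```text
[460.62784735   5.37251433 149.25156871] [ 3.13904819e+00 -1.88007472e-03  1.68664883e+00] 53.815871477485175
```

View pics/w5.png

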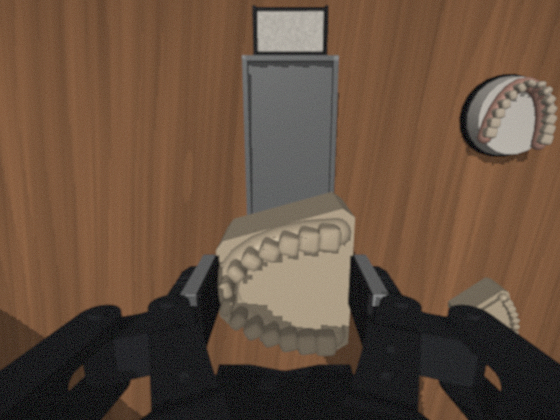

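The wrist view shows the slip at (290,30), the tray's slip end at row 57 between columns 244 and 339, and the cast held square with its heel to the right. Next is the exact tray pose.

Run:
```python
from h import *
w=dict(np.load("pics/w5.npz"));im=cv2.imread("pics/w5.png")
hsv=cv2.cvtColor(im,cv2.COLOR_BGR2HSV)
m=(hsv[...,1]<100).astype(np.uint8);m=cv2.morphologyEx(m,cv2.MORPH_OPEN,np.ones((3,3)))
L=[];R=[]
for r in range(64,185,3):
    c=np.flatnonzero(m[r,225:360])+225
    L.append(ray(w,(c[0],r),11));R.append(ray(w,(c[-1]+1,r),11))
for n,P in(("L",L),("R",R)):
    v=cv2.fitLine(np.array(P,np.float32),cv2.DIST_HUBER,0,.01,.01).ravel();print(n,np.degrees(np.arctan2(v[1],v[0])),v)
    Pm=np.array(P);print(Pm[0],Pm[-1])
# slip white paper
wm=((hsv[...,1]<60)&(hsv[...,2]>130)).astype(np.uint8);wm[60:]=0;wm[:,:250]=0;wm[:,335:]=0
k=max(cv2.findContours(wm,0,2)[0],key=cv2.contourArea);r=cv2.minAreaRect(k);print(r)
print("slip",ray(w,r[0],7))
col=im[:,291].astype(int).sum(1)//3;print(col[40:75]);
for v in(52,56,57,60,65):print(v,ray(w,(291,v),7),ray(w,(291,v),11))
```

```text
L -83.2608 [ 1.1735012e-01 -9.9309063e-01  4.2069907e+02  5.9955570e+01]
[414.50573895 108.50766171] [426.61019646   7.9624521 ]
R -83.181595 [ 1.18722804e-01 -9.92927432e-01  5.01816803e+02  6.69623489e+01]
[495.4314982  117.98166478] [507.69560421  17.39189066]
((289.5, 30.5), (39.0, 65.0), 90.0)
slip [451.47116182 139.19882296]
[166 166 169 170 172 174 171 170 172 168 158 116  67  38  56  86 107 116
 108 101  86  64  56  67  77  85 103 109 107 110 109 107 105 107 105]
52 [454.67339298 123.131837  ] [454.66741127 122.48138812]
56 [455.04755104 120.06275735] [455.0368456  119.45105556]
57 [455.14141387 119.29283548] [455.1295234  118.69085394]
60 [455.42378257 116.9766699 ] [455.40832721 116.40392992]
65 [455.89701413 113.09492722] [455.87558422 112.57119418]
```

```bash
cat >> h.py <<'E'
TC=np.array([468.3,1.5]);TU=np.array([-.118,.993])
def spot(d): return TC+TU*(138-d)
E
python3 - <<'E'
from h import *
print(spot(61),ctrl.read_state()['eef_pos']);go(*spot(61),-2,np.radians(96.8))
E
```

```text
[459.214  77.961] [460.16740459   2.47945942 148.97595723]
turn -0.4 before [0.0751 0.0075 0.151 ] after [0.0751 0.008  0.151 ]
```

Call:
carry_out:
  deltas: [0,0,-0.4,0.0375,0.004,0.01,1,0,0,0,0.0376,0.004,0.01,1,0,0,0,0,0,0.035,1,0,0,0,0,0,0.035,1,0,0,0,0,0,0.03,1,0,0,0,0,0,0.02,1,0,0,0,0,0,0.009,1,0,0,0,0,0,0.002,1,0,0,0,0,0,0,1,0,0,0,0,0,0,1]

```text
clock: 8.38
eef_pos: [460.2, 76.2, -1.9]
tool_rot: [3.14, -0.0, 1.685]
force: [0.3, -0.5, -2.2]
width: 53.7
gripper_force: 64.2
```

Call:
carry_out:
  deltas: [0,0,-0.3,0.0017,-0.001,0,1,0,0,0,0,0,0.0015,1,0,0,0,0,0,0.001,1,0,0,0,0,0,0.0008,1,0,0,0,0,0,0,1]

```text
clock: 9.0
eef_pos: [458.4, 77.9, -5.2]
tool_rot: [3.141, 0.0, 1.691]
force: [-1.2, -0.6, 8.1]
width: 54.3
gripper_force: 65.4
```

Call:
carry_out:
  deltas: [0,0,0,0,0,0,-1,0,0,0,0,0,0,-1,0,0,0,0,0,0,-1,0,0,0,0,0,-0.02,-1,0,0,0,0,0,-0.05,-1,0,0,0,0,0,-0.05,-1,0,0,0,0,0,-0.04,-1,0,0,0,0.05,0.01,0,-1,0,0,0,0.05,0.01,0,-1,0,0,0,0.05,0.01,0,-1,0,0,0,0.05,0.01,0,-1,0,0,0,0,0,0,-1]

```text
clock: 10.5
eef_pos: [473.2, 286.8, 154.2]
tool_rot: [3.141, -0.004, 1.698]
force: [0.3, -0.2, -0.3]
width: 85.7
gripper_force: 0.0
```

```bash
cat > snap.py <<'E'
from h import *
import sys
n,h,L,x,y=sys.argv[1],*map(float,sys.argv[2:6])
ctrl.get_image("top")
w=ctrl.calibration("wrist");s=ctrl.read_state();a=ctrl.get_image("wrist")[:,:,::-1]
print(s['eef_pos'],s['tool_rot'],s['qpos'].round(2),s['force'].round(1))
cv2.imwrite(f"pics/{n}.png",a);np.savez(f"pics/{n}.npz",**w)
for c in casts(a,w,h,L,near=(x,y)): print("pix",proj(w,[*c['mid'],h]))
E
python3 snap.py w6 32 56 477 338
```

```text
[473.33038301 283.23608183 153.78140186] [-3.14105692e+00 -7.24258892e-04  1.69474640e+00] [-0.35  0.57 -0.36  1.84  0.27  0.79 -0.73] [ 0.8 -0.7  0.3]
{'mid': array([483.9, 338.2], dtype=float32), 'headdeg': np.float32(-165.8), 'par': np.float32(9.5), 'sep': np.float32(55.8), 'li': np.float32(60.9), 'lj': np.float32(21.1), 'width': np.float32(66.2)}
pix [303.13155065 131.85916541]
```

View pics/w6.png

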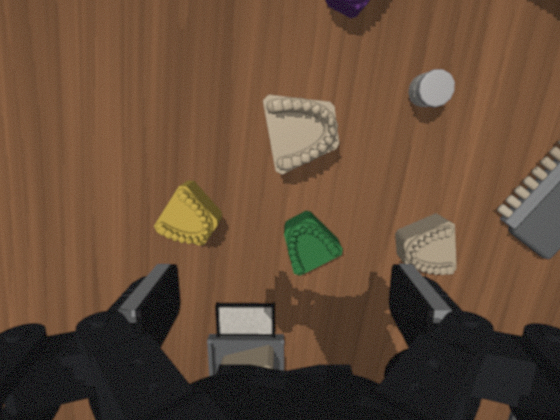

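The large cast is at (303,132) with its heel to the left; the small cast is at (430,247). The bisector of the large cast's slanted sides gives a heel heading of about -163.5°.

```bash
sed -i 's|u=E\[i\]/l\[i\]\*l\[i\]-E\[j\]/l\[j\]\*l\[j\]|u=E[i]*l[i]-E[j]*l[j]|' h.py
python3 - <<'E'
from h import *
casts(cv2.imread("pics/w6.png"),dict(np.load("pics/w6.npz")),32,56,near=(480,338))
go(483.9,338.2,-9,np.radians(106.5))
E
```

```text
{'mid': array([483.7, 338.7], dtype=float32), 'headdeg': np.float32(-164.3), 'par': np.float32(9.5), 'sep': np.float32(55.6), 'li': np.float32(60.9), 'lj': np.float32(21.1), 'width': np.float32(66.4)}
turn -9.5 before [0.0555 0.0171 0.1626] after [0.0519 0.0261 0.1626]
```

Call:
carry_out:
  deltas: [0,0,-9.3,0,0,0,-1,0,0,0,0.052,0.026,0,-1,0,0,0,0,0,0.04,-1,0,0,0,0,0,0.04,-1,0,0,0,0,0,0.04,-1,0,0,0,0,0,0.03,-1,0,0,0,0,0,0.0125,-1,0,0,0,0,0,0,-1]

```text
clock: 11.6
eef_pos: [484.7, 337.1, -8.7]
tool_rot: [-3.141, 0.001, 1.852]
force: [-0.3, 0.9, 0.3]
width: 85.6
gripper_force: 0.0
```

Call:
carry_out:
  deltas: [0,0,0,0,0,0,1,0,0,0,0,0,0,1,0,0,0,0,0,0,1,0,0,0,0,0,0,1]

```text
clock: 12.1
eef_pos: [485.3, 338.7, -6.6]
tool_rot: [3.14, -0.0, 1.853]
force: [-1.8, -1.2, 6.7]
width: 53.6
gripper_force: 63.0
```

Run:
```python
from h import *
p=spot(117);print(p)
go(*p,120,np.radians(96.8))
```

```text
[465.822  22.353]
turn 9.4 before [-0.2984 -0.1068 -0.1266] after [-0.3118 -0.0567 -0.1266]
```

Call:
carry_out:
  deltas: [0,0,0,0,0,-0.02,1,0,0,0,0,0,-0.055,1,0,0,0,0,0,-0.0516,1,0,0,9.4,0,0,0,1,0,0,0,-0.052,-0.0095,0,1,0,0,0,-0.052,-0.0095,0,1,0,0,0,-0.052,-0.0095,0,1,0,0,0,-0.052,-0.0095,0,1,0,0,0,-0.052,-0.0095,0,1,0,0,0,-0.052,-0.0095,0,1,0,0,0,0,0,0,1,0,0,0,0,0,0,1]

```text
clock: 13.6
eef_pos: [465.6, 22.2, 119.3]
tool_rot: [3.139, -0.0, 1.689]
force: [0.7, 0.2, -2.2]
width: 54.0
gripper_force: 64.4
```

Run:
```python
from h import *
print(ctrl.read_state()['eef_pos'],ctrl.read_state()['width'])
w=ctrl.calibration("wrist");a=ctrl.get_image("wrist")[:,:,::-1]
cv2.imwrite("pics/w7.png",a)
casts(a,w,35,56,near=spot(61));print(spot(61))
go(*spot(117),0,np.radians(96.8))
```

```text
[465.62699385  22.23995524 119.2716793 ] 53.987371620357074
{'mid': array([452.6, 133.9], dtype=float32), 'headdeg': np.float32(-83.6), 'par': np.float32(0.8), 'sep': np.float32(27.1), 'li': np.float32(48.9), 'lj': np.float32(48.1), 'width': np.float32(49.9)}
[459.214  77.961]
turn 0.1 before [-7.000e-04  1.000e-04  1.191e-01] after [-7.000e-04  1.000e-04  1.191e-01]
```

View pics/w7.png

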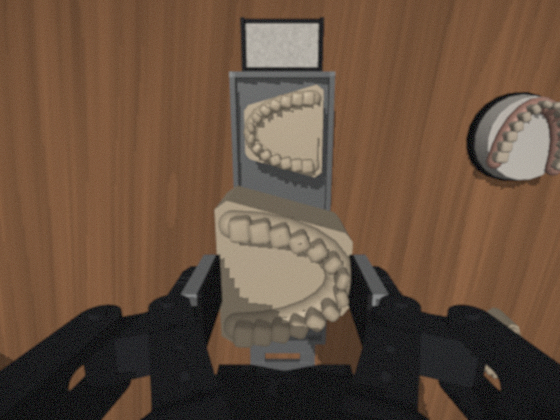

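Large #1 sits square in the tray (columns 245–325, rows 85–178), clear of the walls. I'll lower the second one at its spot.

Call:
carry_out:
  deltas: [0,0,0,0,0,0.04,1,0,0,0,0,0,0.035,1,0,0,0,0,0,0.025,1,0,0,0,0,0,0.013,1,0,0,0,0,0,0.005,1,0,0,0,0,0,0,1,0,0,0,0,0,0,1]

```text
clock: 14.52
eef_pos: [465.6, 22.5, 0.9]
tool_rot: [3.14, -0.001, 1.69]
force: [0.3, -0.5, -1.7]
width: 53.5
gripper_force: 73.5
```

Call:
carry_out:
  deltas: [0,0,0,0,0,0.002,1,0,0,0,0,0,0.0015,1,0,0,0,0,0,0.001,1,0,0,0,0,0,0,1]

```text
clock: 15.02
eef_pos: [465.5, 22.9, -3.1]
tool_rot: [3.14, -0.001, 1.69]
force: [-1.3, 2.2, 12.3]
width: 53.5
gripper_force: 75.6
```

Call:
carry_out:
  deltas: [0,0,0,0,0,0,-1,0,0,0,0,0,0,-1,0,0,0,0,0,0,-1,0,0,0,0,0,-0.02,-1,0,0,0,0,0,-0.05,-1,0,0,0,0,0,-0.05,-1,0,0,0,0,0,-0.04,-1,0,0,0,0.037,0.038,0,-1,0,0,0,0.037,0.038,0,-1,0,0,0,0.037,0.038,0,-1,0,0,0,0.037,0.038,0,-1,0,0,0,0,0,0,-1]

```text
clock: 16.52
eef_pos: [599.5, 191.6, 155.2]
tool_rot: [3.14, -0.004, 1.693]
force: [-0.5, -0.5, -0.2]
width: 85.2
gripper_force: 0.0
```

```bash
python3 snap.py w8 28 46 612 246
```

```text
[598.1250426  188.42636789 154.87574471] [-3.14058655e+00 -6.97489276e-04  1.69156676e+00] [-0.1   0.67 -0.42  1.62  0.33  0.92 -0.52] [-0.6 -1.7 -0.4]
{'mid': array([613.6, 248.3], dtype=float32), 'headdeg': np.float32(12.5), 'par': np.float32(2.9), 'sep': np.float32(44.5), 'li': np.float32(47.4), 'lj': np.float32(27.9), 'width': np.float32(51.9)}
pix [309.30866101 126.36511447]
```

View pics/w8.png

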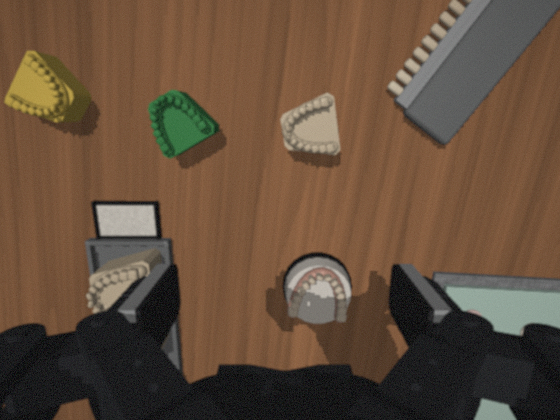

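The small cast is at (311,125) with its heel to the right (heading 12.5°). That suits slot 3 with no half turn.

Run:
```python
from h import *
go(613.6,248.3,-10,np.radians(102.5))
```

```text
turn -5.7 before [0.0595 0.0233 0.1649] after [0.0569 0.029  0.1649]
```

Call:
carry_out:
  deltas: [0,0,-5.7,0,0,0,-1,0,0,0,0.057,0.029,0,-1,0,0,0,0,0,0.04,-1,0,0,0,0,0,0.04,-1,0,0,0,0,0,0.04,-1,0,0,0,0,0,0.03,-1,0,0,0,0,0,0.015,-1,0,0,0,0,0,0,-1]

```text
clock: 17.62
eef_pos: [613.4, 245.9, -9.8]
tool_rot: [-3.14, 0.001, 1.788]
force: [0.6, 0.7, 0.0]
width: 85.2
gripper_force: 0.0
```

Call:
carry_out:
  deltas: [0,0,0,0,0,0,1,0,0,0,0,0,0,1,0,0,0,0,0,0,1,0,0,0,0,0,0,1]

```text
clock: 18.12
eef_pos: [614.9, 247.6, -7.3]
tool_rot: [3.139, -0.0, 1.789]
force: [-1.8, -0.4, 7.1]
width: 43.7
gripper_force: 60.5
```

Run:
```python
from h import *
p=spot(169);print(p)
go(*p,110,np.radians(96.8))
```

```text
[471.958 -29.283]
turn 5.7 before [-0.2395 -0.1994 -0.1173] after [-0.2581 -0.1747 -0.1173]
```

Call:
carry_out:
  deltas: [0,0,0,0,0,-0.02,1,0,0,0,0,0,-0.05,1,0,0,0,0,0,-0.047,1,0,0,5.7,0,0,0,1,0,0,0,-0.043,-0.0291,0,1,0,0,0,-0.043,-0.0291,0,1,0,0,0,-0.043,-0.0291,0,1,0,0,0,-0.043,-0.0291,0,1,0,0,0,-0.043,-0.0291,0,1,0,0,0,-0.043,-0.0291,0,1,0,0,0,0,0,0,1,0,0,0,0,0,0,1]

```text
clock: 19.62
eef_pos: [472.2, -29.2, 108.8]
tool_rot: [3.139, -0.0, 1.689]
force: [0.6, -0.0, -0.7]
width: 43.1
gripper_force: 61.4
```

Run:
```python
from h import *
print(ctrl.read_state()['eef_pos'],ctrl.read_state()['width'])
a=ctrl.get_image("wrist")[:,:,::-1];w=ctrl.calibration("wrist")
cv2.imwrite("pics/w9.png",a);print("L2 spot px",proj(w,[*spot(117),35]))
go(*spot(169),0,np.radians(96.8))
```

```text
[472.2117195  -29.22122823 108.79181663] 43.14871449880202
L2 spot px [280.79487227 137.99472283]
turn 0.0 before [-0.0007 -0.0006  0.1086] after [-0.0007 -0.0006  0.1086]
```

View pics/w9.png

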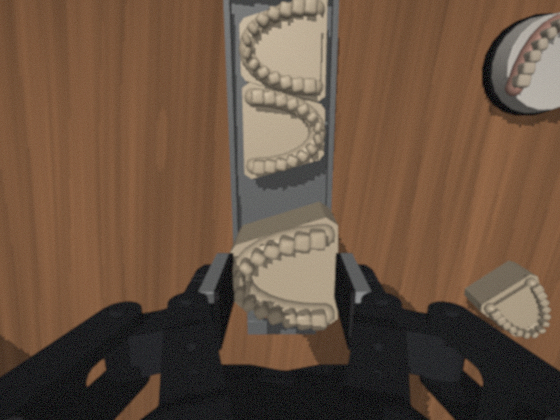

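L1 and L2 are nested and square, with L2 at rows 84–178. Lowering small #1 at slot 3.

Call:
carry_out:
  deltas: [0,0,0,0,0,0.04,1,0,0,0,0,0,0.035,1,0,0,0,0,0,0.02,1,0,0,0,0,0,0.01,1,0,0,0,0,0,0.004,1,0,0,0,0,0,0,1,0,0,0,0,0,0.001,1,0,0,0,0,0,0.001,1,0,0,0,0,0,0,1]

```text
clock: 20.8
eef_pos: [471.2, -29.7, -3.1]
tool_rot: [3.141, 0.0, 1.689]
force: [0.2, -0.3, -1.0]
width: 43.3
gripper_force: 61.4
```

Call:
carry_out:
  deltas: [0,0,0,0,0,0.001,1,0,0,0,0,0,0.001,1,0,0,0,0,0,0,1,0,0,0,0,0,0,1]

```text
clock: 21.3
eef_pos: [471.2, -29.7, -4.5]
tool_rot: [3.141, 0.001, 1.689]
force: [-2.2, 0.0, 10.1]
width: 43.1
gripper_force: 62.9
```

Call:
carry_out:
  deltas: [0,0,0,0,0,0,-1,0,0,0,0,0,0,-1,0,0,0,0,0,0,-1,0,0,0,0,0,-0.02,-1,0,0,0,0,0,-0.05,-1,0,0,0,0,0,-0.05,-1,0,0,0,0,0,-0.04,-1,0,0,0,-0.0365,0.043,0,-1,0,0,0,-0.0365,0.043,0,-1,0,0,0,-0.0365,0.043,0,-1,0,0,0,-0.0365,0.043,0,-1,0,0,0,0,0,0,-1]

```text
clock: 22.8
eef_pos: [661.2, -158.1, 153.2]
tool_rot: [3.141, 0.001, 1.684]
force: [-1.0, 1.7, 0.0]
width: 85.5
gripper_force: 0.0
```

```bash
python3 snap.py w10 28 46 670 -92
```

```text
[ 659.25968308 -155.40197459  153.29843468] [-3.14043935e+00 -6.57553431e-04  1.68679334e+00] [ 0.45  0.76 -0.48  1.47  0.38  1.01 -0.  ] [-0.2  0.1  0.2]
{'mid': array([675.5, -93.2], dtype=float32), 'headdeg': np.float32(133.9), 'par': np.float32(6.1), 'sep': np.float32(46.0), 'li': np.float32(46.3), 'lj': np.float32(21.0), 'width': np.float32(52.5)}
pix [310.46665317 123.4793245 ]
```

View pics/w10.png

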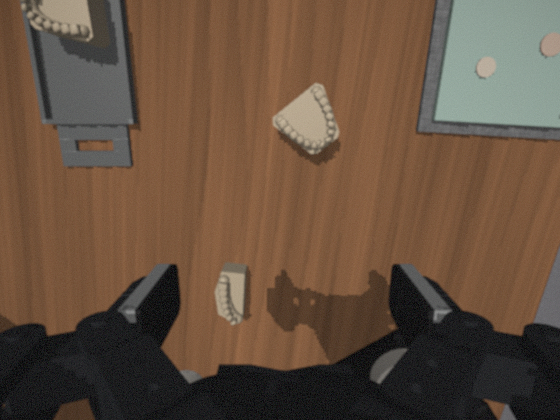

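The last small cast is at (310,123) with its heel to the upper left, heading about 134.5°. Gripping at yaw 44.5° leaves yaw 96.8° for the slot, with the heel on the -x side.

Run:
```python
from h import *
go(675.5,-93.2,-10,np.radians(44.5))
```

```text
turn 52.3 before [0.0582 0.0243 0.1637] after [ 0.0548 -0.0312  0.1637]
```

Call:
carry_out:
  deltas: [0,0,0,0.0582,0.0243,0,-1,0,0,10.4,0,0,0,-1,0,0,10.4,0,0,0,-1,0,0,10.5,0,0,0,-1,0,0,10.5,0,0,0,-1,0,0,10.5,0,0,0,-1,0,0,0,0,0,0.04,-1,0,0,0,0,0,0.04,-1,0,0,0,0,0,0,-1,0,0,0,0,0,0,-1]

```text
clock: 24.15
eef_pos: [676.7, -93.4, 76.3]
tool_rot: [3.141, -0.001, 0.777]
force: [0.4, 0.0, 0.4]
width: 85.3
gripper_force: 0.0
```

Run:
```python
from h import *
go(675.5,-93.2,-10,np.radians(44.5))
w=ctrl.calibration("wrist");a=ctrl.get_image("wrist")[:,:,::-1];cv2.imwrite("pics/w11.png",a)
casts(a,w,28,46,near=(675,-93))
```

```text
turn 0.0 before [-0.0008 -0.001   0.0863] after [-0.0008 -0.001   0.0863]
{'mid': array([676.5, -91.2], dtype=float32), 'headdeg': np.float32(134.1), 'par': np.float32(5.5), 'sep': np.float32(46.3), 'li': np.float32(44.6), 'lj': np.float32(25.9), 'width': np.float32(56.1)}
```

Call:
carry_out:
  deltas: [0,0,0,0,-0.0005,0.03,-1,0,0,0,0,0,0.03,-1,0,0,0,0,0,0.018,-1,0,0,0,0,0,0.0085,-1,0,0,0,0,0,0,-1,0,0,0,0,0,0,-1,0,0,0,0,0,0,1,0,0,0,0,0,0,1,0,0,0,0,0,0,1,0,0,0,0,0,0,1]

```text
clock: 25.45
eef_pos: [676.6, -93.8, -10.9]
tool_rot: [3.14, -0.001, 0.776]
force: [-1.3, -0.0, 5.1]
width: 44.0
gripper_force: 62.0
```

Run:
```python
from h import *
p=spot(215);print(p);go(*p,110,np.radians(96.8))
```

```text
[477.386 -74.961]
turn -52.3 before [-0.129  -0.153  -0.1209] after [ 0.0423 -0.1956 -0.1209]
```

Call:
carry_out:
  deltas: [0,0,0,0,0,-0.02,1,0,0,0,0,0,-0.05,1,0,0,0,0,0,-0.051,1,0,0,0,-0.0323,-0.0383,0,1,0,0,0,-0.0323,-0.0383,0,1,0,0,0,-0.0323,-0.0383,0,1,0,0,0,-0.0323,-0.0383,0,1,0,0,-10.5,0,0,0,1,0,0,-10.5,0,0,0,1,0,0,-10.5,0,0,0,1,0,0,-10.4,0,0,0,1,0,0,-10.4,0,0,0,1]

```text
clock: 26.95
eef_pos: [476.5, -75.4, 110.0]
tool_rot: [3.141, 0.001, 1.695]
force: [1.0, -0.3, -2.0]
width: 43.8
gripper_force: 61.5
```

Call:
carry_out:
  deltas: [0,0,0,0,0,0,1,0,0,0,0,0,0,1,0,0,0,0,0,0,1]

```text
clock: 27.32
eef_pos: [476.4, -75.1, 109.4]
tool_rot: [3.141, 0.0, 1.688]
force: [-0.5, -0.2, -0.9]
width: 44.1
gripper_force: 61.5
```

Run:
```python
from h import *
a=ctrl.get_image("wrist")[:,:,::-1];w=ctrl.calibration("wrist")
cv2.imwrite("pics/w12.png",a);print("S1 spot px",proj(w,[*spot(169),31]))
go(*spot(215),0,np.radians(96.8))
```

```text
S1 spot px [283.12560052 145.15653954]
turn -0.1 before [-1.000e-04  1.000e-03  1.094e-01] after [-1.000e-04  1.000e-03  1.094e-01]
```

View pics/w12.png

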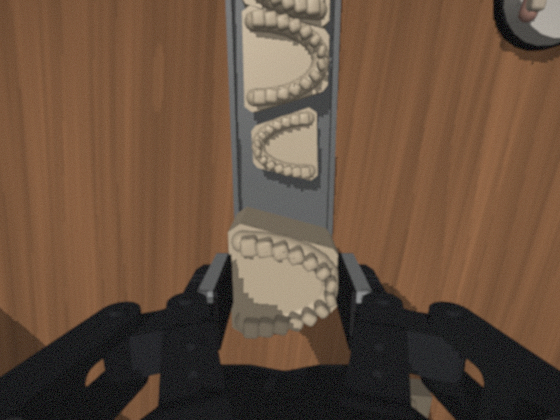

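The first three casts are nested and square (small #1 at rows 108–182). Lowering the last one.

Call:
carry_out:
  deltas: [0,0,0,0,0.001,0.04,1,0,0,0,0,0,0.035,1,0,0,0,0,0,0.022,1,0,0,0,0,0,0.012,1,0,0,0,0,0,0.005,1,0,0,0,0,0,0,1,0,0,0,0,0,0,1]

```text
clock: 28.25
eef_pos: [478.0, -75.0, -4.1]
tool_rot: [3.14, 0.0, 1.689]
force: [0.3, 0.7, -1.0]
width: 44.1
gripper_force: 61.5
```

Call:
carry_out:
  deltas: [0,0,0,0,0,0.001,1,0,0,0,0,0,0.001,1,0,0,0,0,0,0.001,1,0,0,0,0,0,0,1]

```text
clock: 28.75
eef_pos: [477.3, -74.9, -7.9]
tool_rot: [-3.141, -0.0, 1.689]
force: [0.9, -0.7, -0.3]
width: 44.0
gripper_force: 61.5
```

Call:
carry_out:
  deltas: [0,0,0,0,0,0.001,1,0,0,0,0,0,0.0005,1,0,0,0,0,0,0,1]

```text
clock: 29.12
eef_pos: [477.4, -74.9, -8.0]
tool_rot: [3.141, 0.001, 1.689]
force: [-3.7, -0.3, 14.9]
width: 44.0
gripper_force: 63.3
```

Contact felt. I'll release, rise, back off along -y and look.

Call:
carry_out:
  deltas: [0,0,0,0,0,0,-1,0,0,0,0,0,0,-1,0,0,0,0,0,0,-1,0,0,0,0,0,-0.02,-1,0,0,0,0,0,-0.05,-1,0,0,0,0,0,-0.06,-1,0,0,0,0,0,-0.06,-1,0,0,0,0,0,-0.06,-1,0,0,0,-0.04,0,0,-1,0,0,0,0,0,0,-1,0,0,0,0,0,0,-1]

```text
clock: 30.5
eef_pos: [481.5, -114.3, 240.2]
tool_rot: [-3.14, -0.001, 1.689]
force: [0.9, 0.8, -0.3]
width: 85.2
gripper_force: 0.0
```

Run:
```python
from h import *
a=ctrl.get_image("wrist")[:,:,::-1];b=ctrl.get_image("scene")[:,:,::-1];w=ctrl.calibration("wrist")
for d in(61,117,169,215):print(proj(w,[*spot(d),33]).round())
cv2.imwrite("pics/fin.png",np.hstack([a[:300,150:430],cv2.resize(b[140:260,200:360],(400,300),interpolation=cv2.INTER_CUBIC)]))
```

```text
[283. -21.]
[283.  42.]
[283.  97.]
[283. 142.]
```

View pics/fin.png

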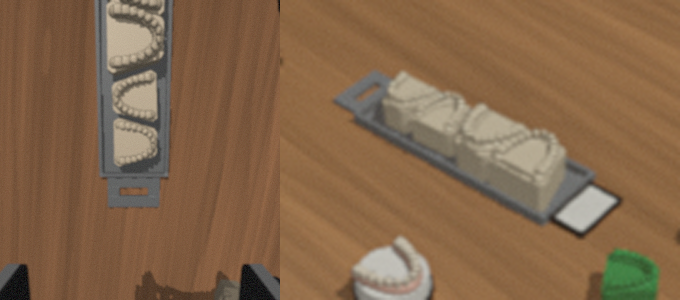

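All four casts sit flat in the tray with heels alternating, the large pair next to the slip. Handing in.

```bash
python3 -c "
from cell import ctrl
print(ctrl.finish_job())"
```

```text
the job is handed in; nothing more can be done
None
```

All four casts are packed flat in the tray with heels alternating and the large pair at the slip end, and the job is handed in; the first grasp missed and pressed on one large cast (about 45 N) before I regripped it, and the hand-in returned no verdict.

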